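# Arm the booklet press and hold it shut

### The job

On the press's control pad press the blue, then the yellow, then the green key, one at a time, each fully down and up again, and never the red cancel key. Then flip the press's orange safety catch outward as far as it goes, off the lever, and only after that pull the lever's black bar forward and down to its stop to squeeze the booklet. Finish while still holding the lever at its stop with the fingers, with the other things on the desk left alone.

Things in the scene. Friction and masses are not known exactly. Their poses are not given: they have to be found in the camera images.
- press: the booklet press, a grey desktop machine fixed to the desk: base 250 (x) x 240 (y) x 30 mm high, white head up to 103 mm high in the middle of it. Origin: on the desk under the head's front part (the base reaches from x -140 to +110, y -100 to +140 mm); its own -x axis is its front, facing the robot within 0.25 rad, z up
- lever_bar (a point): centre of the black round grip bar (20 mm diameter, 124 mm long, free along its whole length) that joins the two steel side arms of the press's pull lever; the bar runs along the press's y axis, 218 mm above the desk at rest and 180 mm when fully pulled
- lever_hinge (a point): middle of the lever's hinge axis, fixed in the press at (20, 0, 75) mm; the axis runs along the press's y. The bar lies 150 mm from it
- lever (a joint): rad: 0 = lever at rest, leaning 0.3 rad back (to the press's +x) from upright; grows as the bar is pulled forward (to the press's -x) and down; stop at 1.1 = leaning 0.8 rad forward. A spring pulls it back to 0: about 3.5 N at the bar at the start, 7 N at the stop; let go, it returns. With the catch on, its steel finger blocks the lever at about 0.1
- catch_tip (a point): tip of the orange thumb paddle of the safety catch, on the left side (press's +y) of the press. The paddle is 50 mm long, 30 mm wide along the press's x, 7 mm thick, and swings sideways about a hinge running along the press's x axis. At joint 0 it leans 0.65 rad to the press's -y from upright, over towards the lever, tip about 140 mm above the desk; nothing stands within 30 mm of its -y side there
- catch_hinge (a point): point on the catch's hinge axis under the paddle, at (-75, 115, 100) mm in the press; the pedestal's top below it is 87 mm above the desk
- catch (a joint): rad: 0 to 0.2 at the start = catch on, its steel finger lying across the front of the lever's left arm; grows as the paddle is pushed outward, to the press's +y, over the top; stop at 1.4 (paddle leaning 0.75 rad outward) = catch fully off. Light friction (about 1 N at the tip) keeps it where it is left
- key_blue_top (a point): centre of the top of the round blue key (pressed first), 28 mm diameter in a white 44 mm collar, its top 57 mm above the desk and 10 mm above the collar; one of four keys in a square of 66 mm pitch, in any arrangement, on the grey control pad (150 x 150 mm, 34 mm high, fixed to the desk)
- key_blue (a joint): m: travel of the blue key, 0 = up, 0.006 = fully down; spring-loaded, about 1.2 N to start, 4 N fully down
- key_yellow_top (a point): centre of the top of the round yellow key (pressed second), 28 mm diameter in a white 44 mm collar, its top 57 mm above the desk and 10 mm above the collar; one of four keys in a square of 66 mm pitch, in any arrangement, on the grey control pad (150 x 150 mm, 34 mm high, fixed to the desk)
- key_yellow (a joint): m: travel of the yellow key, 0 = up, 0.006 = fully down; spring-loaded, about 1.2 N to start, 4 N fully down
- key_green_top (a point): centre of the top of the round green key (pressed third), 28 mm diameter in a white 44 mm collar, its top 57 mm above the desk and 10 mm above the collar; one of four keys in a square of 66 mm pitch, in any arrangement, on the grey control pad (150 x 150 mm, 34 mm high, fixed to the desk)
- key_green (a joint): m: travel of the green key, 0 = up, 0.006 = fully down; spring-loaded, about 1.2 N to start, 4 N fully down
- key_red_top (a point): centre of the top of the round red key (cancel, must not be pressed), 28 mm diameter in a white 44 mm collar, its top 57 mm above the desk and 10 mm above the collar; one of four keys in a square of 66 mm pitch, in any arrangement, on the grey control pad (150 x 150 mm, 34 mm high, fixed to the desk)
- key_red (a joint): m: travel of the red key, 0 = up, 0.006 = fully down; spring-loaded, about 1.2 N to start, 4 N fully down
- pen_cup: purple pen cup with pens, 64 mm across, 85 mm high (135 mm with the pens); loose bystander, to be left alone. Origin: centre of its underside, z up
- workbooks: pile of workbooks, 210 x 150 mm, 26 mm high; loose bystander, to be left alone. Origin: centre of its underside, z up
- mug: white mug, 80 mm across, 90 mm high, handle on one side; loose bystander, to be left alone. Origin: centre of its underside, z up

How it is judged (in metres and radians):
On the way, in this order (a step that is already met when the one before it is completed fails the run):
1. the blue key is pressed down, all other keys up, lever at rest (value of joint key_blue above 0.004 m and value of joint each of key_yellow, key_green, key_red below 0.002 m and value of joint lever below 0.2 rad), for 0.05 s.
2. the yellow key is pressed down, all other keys up, lever at rest (value of joint key_yellow above 0.004 m and value of joint each of key_blue, key_green, key_red below 0.002 m and value of joint lever below 0.2 rad), for 0.05 s.
3. the green key is pressed down, all other keys up, lever at rest (value of joint key_green above 0.004 m and value of joint each of key_blue, key_yellow, key_red below 0.002 m and value of joint lever below 0.2 rad), for 0.05 s.
4. all keys up, the safety catch is flipped off while the lever is still at rest (value of joint each of key_blue, key_yellow, key_green, key_red below 0.002 m and value of joint catch above 1.1 rad and value of joint lever below 0.2 rad), for 0.1 s.
5. the lever is pulled to its stop with the catch off (value of joint lever above 1 rad and value of joint catch above 1.1 rad), for 0.2 s.
At the end, for the whole second after the job is handed in: The fingers hold the lever at its stop (joint above 1.0 of 1.1 rad, more than 2 N between fingers and lever), the catch is still off (above 1.1 of 1.4 rad), all four keys are up (within 2 mm) and each bystander is within 40 mm of its start (all of step 5 and contact force between the fingers and lever above 2 N and value of joint each of key_blue, key_yellow, key_green, key_red below 0.002 m and distance of each of pen_cup, workbooks, mug from where it was at the start of the episode below 0.04 m); the arm keeps its last pose, push and grip.
It fails at once if the red cancel key is pressed (value of joint key_red above 0.003 m).
It fails at once if two keys are pressed at once (value of joint each of key_blue, key_yellow above 0.003 m or value of joint each of key_blue, key_green above 0.003 m or value of joint each of key_blue, key_red above 0.003 m or value of joint each of key_yellow, key_green above 0.003 m or value of joint each of key_yellow, key_red above 0.003 m or value of joint each of key_green, key_red above 0.003 m).
It fails at once if the lever is forced past the catch while the catch is on (value of joint lever above 0.3 rad and value of joint catch below 0.6 rad).
It fails at once if a bystander is knocked over or pushed away (distance of any of pen_cup, workbooks, mug from where it was at the start of the episode above 0.06 m or angle between any of pen_cup, workbooks, mug's own z axis and vertical above 0.5 rad).
It also fails if it takes over 67 s, if anything falls off the work surface, if the arm or the gripper's body presses on something with over 40 N, if the wrist force passes 120 N, or if a joint passes its speed limit or range.

### The arm

A 7-joint arm with a two-finger parallel gripper is mounted at the origin on the work surface. World frame = base frame: x ahead of the robot, y to its left, z up, the work surface at z = 0. Lengths are in m, angles in degrees, forces in N, time in s.
With the tool pointing down it reaches from about 0.425 to 0.875 m from the base axis. Payload 4.7 kg.
Tool frame: the origin (TCP) lies midway between the tips of the shut fingers; the grasp point (between the pads) lies env.grip_point_offset behind it (env.grip_point_offset is the distance from the TCP to the grasp point, in m); x points along the fingers, y is the direction in which the jaws open and shut, and the axes are right-handed (so a half turn about x gives the same grasp; the last joint's range is limited). The gripper opens to 87 mm and grips with 3 to 60 N. Pads are 19 mm wide; open, the fingers measure 117 mm over their backs; the gripper's body (75 mm by 190 mm) begins 51 mm behind the grasp point.
Start: joints at [-74.937, 18.392, -4.016, 83.108, 1.295, 78.541, -3.26], TCP at [0.16, 0.63, 0.2] pointing down, gripper open.
Joint ranges: [-163.93, 163.93], [-17.29, 119.83], [-79.2, 71.16], [3.27, 140.29], [-89.18, 269.18], [5.43, 117.66], [-154.24, 154.24]. Speed limits (degrees/s): [147.25, 147.25, 180, 180, 180, 180, 180].

### API

Orientations are given as [roll, pitch, yaw] about the fixed x, y, z axes, in that order (R = Rz(yaw) Ry(pitch) Rx(roll)).
In Python, from cell import readout, read_camera, camera_params, sign_off, spot_in, pinpoint, env gives the robot as it stands.
- The arm moves only by the shell command python3 -m pendant 'ROWS' [OPENING] [FORCE]. ROWS is a JSON object of lists of equal length, an entry for each row: "xyz": the shift along the world's x, y, z in m, a list of three; "turn": the turn about the world's z in rad. A call has 1 to 10 rows; each row shifts and turns the pose as measured when the row begins; what a row does not reach is not made up. A row lasts 1/8 s, in which the tool goes at most 62.5 mm and 10.7 degrees, less where a joint would pass 70% of its speed; a pose out of reach is approached as far as the arm can. A call is refused whole if a number of a shift passes 0.0625 or a number of a turn 0.188, either way. A call with a gripper value outside its range is refused whole. OPENING is the opening, from 0 (shut) to 1 (fully open), set as the call begins (- or left out, the last holds). The fingers move at their own pace and stop on an object; FORCE is the grip in N (left out, the last holds). Time passes only in rows, so rows that do not move let the fingers close. It gives the time, the measured TCP pose, the force and the opening at its end, in the units of the state.
- readout.get_obs(): the state, without advancing time (a new reading comes with each control period).
- read_camera(name): name is "scene" or "top" or "wrist"; returns the picture (400x640x3 uint8, red, green, blue); there is no depth.
- camera_params(name): a dict with "fx", "fy", "cx", "cy" (pixels), "rvec" (rotation vector, rad) and "tvec" (3), from world to camera coordinates, as OpenCV has them; the wrist camera has in their place "hand_eye" (4x4, takes a point from camera to tool coordinates, whose origin is the TCP and whose axes are the tool frame's). Camera axes: x right, y down, z forward; pixel columns grow to the right and rows downward; lengths in m; the calibration is good to about 2 mm. A picture is of the moment at which its call begins: read the wrist's pose just before it. camera_params takes no time and is no camera call.
- sign_off(): hands the job in, once; it reports no verdict.
Trained networks look in the newest picture that a camera, given by its name, has taken for a name from the list of things; names that differ only in an ending like _2 or _b are one class to them, and where a whole thing is asked for, a point or a joint stands for the part that bears it (a point fixed in the world has none). Each returns a list of dicts, best first, with "score" (0 to 1); they miss things now and then, are a little off and sometimes report something else, mostly with a low value. They report only what shows in the picture. A call takes as long as a camera call.
- spot_in(camera, name): "at" ([x, y, z] in m, in the coordinates of the camera as it stood for that picture, good to about 4 mm: the middle of the surface that is visible of it).
- pinpoint(camera, name): "at" ([x, y, z] in m, in the coordinates of the camera as it stood for that picture, good to about 4 mm: a listed point, or the origin of a listed thing).
The state is a dict: "time_s": time; "qpos": joint angles; "joint_velocities": joint speeds; "effort": joint torques, N m; "tool_pos": TCP position; "tool_rot": TCP orientation; "force": force on the tool from outside, world axes, zero at the start; "wrist_torque": the same for the moment, N m; "grip_width": finger opening in m.
Only numpy, scipy, OpenCV 4.12 (cv2) and the standard library are available. Lean on these libraries where they do the work, as an engineer would, in place of code of your own. Each camera call takes 0.05 s, during which the arm holds its last target.

## Working session

There is one attempt and no reset: what is moved stays moved. The work goes in short steps, Python scripts to look and compute and a shell command to move; the robot and the scene stay as the last step left them, time stands still between calls to the robot, and variables do not carry over. Pictures are saved under pics/ and viewed, and the job is handed in when it is done.

```bash
mkdir -p pics; ls; cat > h.py <<'E'
import numpy as np, cv2
from cell import readout, read_camera, camera_params, sign_off, spot_in, pinpoint, env
from scipy.spatial.transform import Rotation as R
def toworld(cam,p,obs=None):
    c=camera_params(cam)
    p=np.array(p)
    if cam=="wrist":
        H=np.array(c["hand_eye"]); q=H[:3,:3]@p+H[:3,3]
        o=obs or readout.get_obs()
        return R.from_euler('xyz',o["tool_rot"],degrees=True).as_matrix()@q+np.array(o["tool_pos"])
    M=cv2.Rodrigues(np.array(c["rvec"],float))[0]
    return M.T@(p-np.array(c["tvec"]).ravel())
def snap(cam,name):
    im=read_camera(cam); cv2.imwrite(f"pics/{name}.png",im[:,:,::-1]); return im
E
python3 - <<'E'
from h import *
np.set_printoptions(precision=4,suppress=True)
o=readout.get_obs(); print(o, env.grip_point_offset)
for cam in ["scene","top"]:
    snap(cam,cam+"0")
    for n in ["press","lever_bar","lever_hinge","catch_tip","catch_hinge","key_blue_top","key_yellow_top","key_green_top","key_red_top","pen_cup","workbooks","mug"]:
        r=pinpoint(cam,n)
        print(cam,n,[(round(d["score"],2),toworld(cam,d["at"])) for d in r[:2]])
print(readout.get_obs()["time_s"])
E
```

```text
pics
{'time_s': 0.0, 'qpos': array([-74.9361,  18.4409,  -4.015 ,  83.1737,   1.2968,  78.5399,
        -3.2593]), 'joint_velocities': array([ 0.0075,  0.0088,  0.0159,  0.0531, -0.0282, -0.0075, -0.0839]), 'effort': array([  0.0004, -49.1283,  -0.404 , -31.2522,  -0.0641,   0.0435,
         0.0002]), 'tool_pos': array([0.16  , 0.6294, 0.1985]), 'tool_rot': array([ -86.0506,   89.8905, -100.3042]), 'force': array([ 0.7341,  0.815 , -0.4265]), 'wrist_torque': array([ 0.0334,  0.0253, -0.0072]), 'grip_width': 0.08708966119520298} 0.0187
scene press [(0.59, array([0.5712, 0.182 , 0.0019]))]
scene lever_bar [(0.74, array([0.635 , 0.1912, 0.2186]))]
scene lever_hinge [(0.6, array([0.5964, 0.1875, 0.075 ]))]
scene catch_tip [(0.43, array([0.4856, 0.2563, 0.1415]))]
scene catch_hinge [(0.72, array([0.4823, 0.2873, 0.1004]))]
scene key_blue_top [(0.38, array([ 0.6041, -0.1706,  0.0622])), (0.32, array([0.4846, 0.2577, 0.139 ]))]
scene key_yellow_top [(0.44, array([ 0.5927, -0.2343,  0.057 ]))]
scene key_green_top [(0.47, array([ 0.5264, -0.2175,  0.0547]))]
scene key_red_top [(0.43, array([0
[... 294 characters left out ...]
   ]))]
top lever_bar [(0.74, array([0.6326, 0.1943, 0.2168])), (0.6, array([0.4827, 0.2627, 0.1407]))]
top lever_hinge [(0.9, array([0.5946, 0.1876, 0.0722])), (0.28, array([ 0.574 ,  0.1848, -0.0009]))]
top catch_tip [(0.68, array([0.4869, 0.2604, 0.1392]))]
top catch_hinge []
top key_blue_top [(0.64, array([ 0.6044, -0.1739,  0.0536]))]
top key_yellow_top [(0.58, array([ 0.5912, -0.2355,  0.0563]))]
top key_green_top [(0.48, array([0.4841, 0.2581, 0.1401]))]
top key_red_top [(0.57, array([ 0.5412, -0.1545,  0.0551])), (0.2, array([ 0.6805, -0.2785, -0.0049]))]
top pen_cup [(0.63, array([ 0.6808, -0.2809, -0.0019]))]
top workbooks []
top mug [(0.88, array([ 0.5442,  0.4982, -0.0022]))]
1.3
```

View pics/scene0.png

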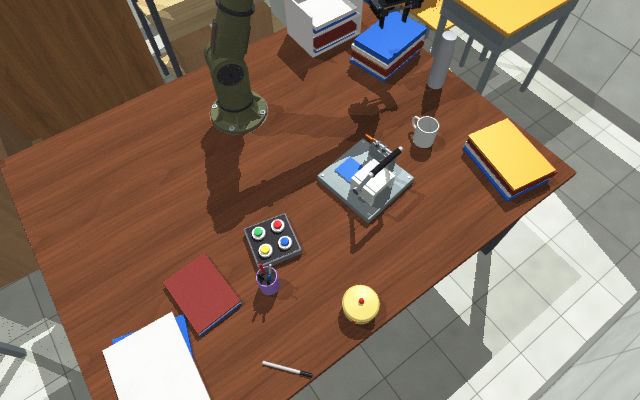

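View pics/top0.png

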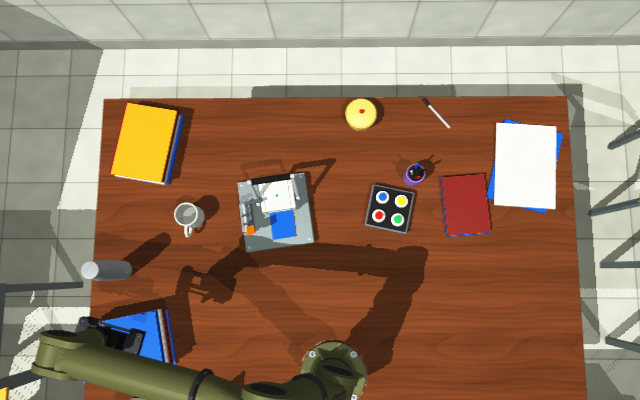

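```bash
python3 - <<'E'
from h import *
for cam in ["top","scene","wrist"]: print(cam,camera_params(cam))
print([x for x in dir(env) if x[0]!='_'])
E
```

```text
top {'fx': 503.23169738688495, 'fy': 503.23169738688495, 'cx': 325.8272025203677, 'cy': 201.6185914385321, 'rvec': array([ 2.13955904, -2.13864337,  0.12408787]), 'tvec': array([0.02394458, 0.58785879, 1.70619785])}
scene {'fx': 412.0484502780024, 'fy': 412.0484502780024, 'cx': 324.6051543690507, 'cy': 196.47052781946815, 'rvec': array([ 2.36749895,  1.20265557, -0.32690605]), 'tvec': array([-0.3458416 , -0.34158203,  1.65090961])}
wrist {'fx': 355.1681769369666, 'fy': 355.1681769369666, 'cx': 320.77571197645824, 'cy': 200.1492277096319, 'hand_eye': array([[ 7.09301125e-05, -2.99693710e-01,  9.54035469e-01,
        -1.85053773e-01],
       [ 9.99998496e-01,  1.67431669e-03,  4.51610227e-04,
        -3.46946644e-04],
       [-1.73270225e-03,  9.54034002e-01,  2.99693378e-01,
        -8.30409437e-02],
       [ 0.00000000e+00,  0.00000000e+00,  0.00000000e+00,
         1.00000000e+00]])}
['PlanningError', 'grip_point_offset']
```

Scene: the keys are green (258,232), red (277,225), yellow (265,250) and blue (285,242), with the pen cup at (267,280) and the press at (365,180). Top: blue (382,197), yellow (401,201), red (379,216), green (398,219), with the orange catch at (250,230). Next I refine the keys by colour and fit the press yaw.

```bash
python3 - <<'E'
from h import *
np.set_printoptions(precision=4,suppress=True)
def ray(cam,u,v,z):
    c=camera_params(cam); M=cv2.Rodrigues(np.array(c["rvec"],float))[0]; t=np.array(c["tvec"]).ravel()
    d=M.T@np.array([(u-c["cx"])/c["fx"],(v-c["cy"])/c["fy"],1]); C=-M.T@t
    return C+d*(z-C[2])/d[2]
seeds={"top":dict(blue=(382,197),yellow=(401,201),red=(379,216),green=(398,219)),"scene":dict(green=(258,232),red=(277,225),yellow=(265,250),blue=(285,242))}
pts={}
for cam in seeds:
    im=cv2.imread(f"pics/{cam}0.png"); hsv=cv2.cvtColor(im,cv2.COLOR_BGR2HSV)
    m=((hsv[:,:,1]>130)&(hsv[:,:,2]>90)).astype(np.uint8)
    n,l,s,ce=cv2.connectedComponentsWithStats(m)
    for k,(u,v) in seeds[cam].items():
        w=l[v-3:v+4,u-3:u+4]; i=np.bincount(w[w>0]).argmax()
        p=ray(cam,*ce[i],.056); pts.setdefault(k,[]).append(p); print(cam,k,s[i,4],ce[i],p)
c={k:np.mean(v,0) for k,v in pts.items()}
for a,b in [("blue","yellow"),("yellow","green"),("green","red"),("red","blue"),("blue","green")]:
    print(a,b,np.linalg.norm(c[a]-c[b])); 
print(c)
o=readout.get_obs(); print(R.from_euler('xyz',o["tool_rot"],degrees=True).as_matrix())
# press fit from network points
L={"o":(0,0),"bar":(64.3,0),"hinge":(20,0),"tip":(-75,85),"ch":(-75,115)}
W={"o":[(.5712,.182),(.5694,.1861)],"bar":[(.635,.1912),(.6326,.1943)],"hinge":[(.5964,.1875),(.5946,.1876)],"tip":[(.4856,.2563),(.4869,.2604)],"ch":[(.4823,.2873)]}
A=[];B=[]
for k in W:
    for w in W[k]: A.append(np.array(L[k])/1000);B.append(w)
A=np.array(A);B=np.array(B)
a=A-A.mean(0);b=B-B.mean(0)
th=np.arctan2((a[:,0]*b[:,1]-a[:,1]*b[:,0]).sum(),(a*b).sum())
Rm=np.array([[np.cos(th),-np.sin(th)],[np.sin(th),np.cos(th)]]);t=B.mean(0)-Rm@A.mean(0)
print("yaw",th,t,"res",(A@Rm.T+t-B)*1000)
im=cv2.imread("pics/top0.png")[150:265,220:330]
cv2.imwrite("pics/crop.png",cv2.resize(im,None,fx=5,fy=5,interpolation=cv2.INTER_CUBIC))
E
```

```text
top blue 45 [382.2 196.2] [ 0.6044 -0.17    0.056 ]
top yellow 47 [401.234  200.3617] [ 0.5898 -0.235   0.056 ]
top red 44 [378.6364 214.8864] [ 0.5397 -0.157   0.056 ]
top green 42 [397.3333 219.    ] [ 0.5256 -0.2205  0.056 ]
scene green 47 [257.8298 231.4255] [ 0.5278 -0.2219  0.056 ]
scene red 48 [277.0625 224.1667] [ 0.5424 -0.158   0.056 ]
scene yellow 56 [264.5893 249.1071] [ 0.5926 -0.2368  0.056 ]
scene blue 52 [284.2885 241.2885] [ 0.6068 -0.1723  0.056 ]
blue yellow 0.06631707781391355
yellow green 0.06617587851572622
green red 0.06532632326077986
red blue 0.06590525582623218
blue green 0.0934269105988985
{'blue': array([ 0.6056, -0.1711,  0.056 ]), 'yellow': array([ 0.5912, -0.2359,  0.056 ]), 'red': array([ 0.5411, -0.1575,  0.056 ]), 'green': array([ 0.5267, -0.2212,  0.056 ])}
[[ 0.0001  0.2462  0.9692]
 [ 0.      0.9692 -0.2462]
 [-1.      0.0001  0.0001]]
yaw 0.13701077220147026 [0.5721 0.1842] res [[ 0.8886  2.2305]
 [ 2.6886 -1.8695]
 [ 0.786   1.8127]
 [ 3.186  -1.2873]
 [-4.4988 -0.5379]
 [-2.6988 -0.6379]
 [ 0.5819  1.8902]
 [-0.7181 -2.2098]
 [-0.2155  0.6091]]
```

View pics/crop.png

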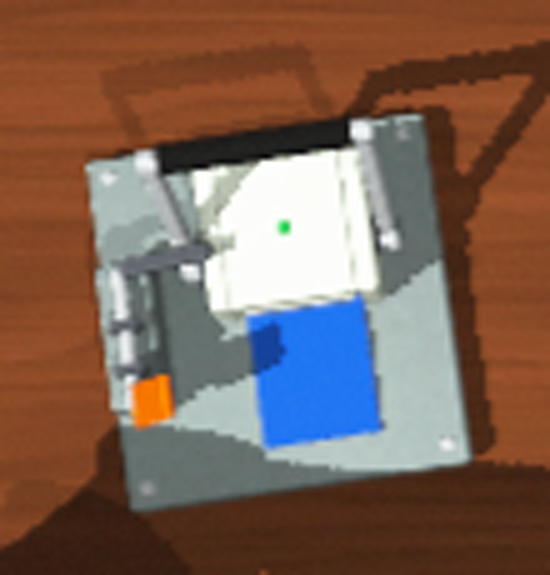

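```bash
python3 -m pendant '{"xyz":[[0.02,0,0.04],[0.03,-0.02,0.04],[0.04,-0.04,0.03],[0.04,-0.045,0.01],[0.04,-0.045,0],[0.04,-0.045,0],[0.04,-0.045,0],[0.04,-0.045,0],[0.03,-0.05,0],[0.03,-0.05,0]],"turn":[0,0,0,0,0,0,0,0,0,0]}' 0 20
```

```text
time_s: 2.55
tool_pos: [0.5134, 0.2358, 0.3227]
tool_rot: [71.3, 89.8, 57.8]
force: [0.4, 0.8, -0.4]
grip_width: 0.0018
```

```bash
python3 -m pendant '{"xyz":[[0.012,-0.055,0],[0.012,-0.055,0],[0.012,-0.055,0],[0.012,-0.055,0],[0.012,-0.055,-0.02],[0.012,-0.055,-0.04],[0.01,-0.045,-0.05],[0.008,-0.03,-0.05],[0,0,-0.04],[0,0,0]],"turn":[0,0,0,0,0,0,0,0,0,0]}'
```

```text
time_s: 3.8
tool_pos: [0.6033, -0.1789, 0.1288]
tool_rot: [22.0, 89.4, 8.0]
force: [-0.5, 0.7, 0.1]
grip_width: 0.0003
```

```bash
python3 - <<'E'
from h import *
np.set_printoptions(precision=4,suppress=True)
o=readout.get_obs(); print(o["tool_pos"],o["time_s"], R.from_euler('xyz',o["tool_rot"],degrees=True).as_matrix()[:,1])
snap("wrist","w1")
for n in ["key_blue_top","key_yellow_top","key_green_top","key_red_top"]:
    print(n,[(round(d["score"],2),toworld("wrist",d["at"])) for d in pinpoint("wrist",n)[:2]])
c=camera_params("wrist");H=np.array(c["hand_eye"]);Rw=R.from_euler('xyz',o["tool_rot"],degrees=True).as_matrix()
im=cv2.imread("pics/w1.png"); hsv=cv2.cvtColor(im,cv2.COLOR_BGR2HSV)
m=((hsv[:,:,1]>150)&(hsv[:,:,2]>90)).astype(np.uint8)
n,l,s,ce=cv2.connectedComponentsWithStats(m)
for i in range(1,n):
    if s[i,4]<300: continue
    u,v=ce[i]; d=Rw@H[:3,:3]@np.array([(u-c["cx"])/c["fx"],(v-c["cy"])/c["fy"],1]); C=Rw@H[:3,3]+o["tool_pos"]
    print(ce[i],s[i,4],im[int(v),int(u)],C+d*(.056-C[2])/d[2])
E
```

```text
[ 0.6033 -0.1789  0.1288] 3.8 [0.2426 0.9701 0.004 ]
key_blue_top [(0.59, array([ 0.603 , -0.1732,  0.0617]))]
key_yellow_top [(0.7, array([ 0.5951, -0.2376,  0.0624]))]
key_green_top [(0.78, array([ 0.524 , -0.2214,  0.0652])), (0.62, array([ 0.5832, -0.4662,  0.0089]))]
key_red_top [(0.78, array([ 0.543 , -0.1593,  0.0608]))]
[323.7451 135.9358] 124565 [255 255 255] [ 0.5554 -0.1648  0.056 ]
[326.7594 108.8762] 1139 [ 29  50 255] [ 0.5376 -0.1582  0.056 ]
[234.4683 111.964 ] 1166 [157 255  57] [ 0.524  -0.2217  0.056 ]
[329.1427 196.6135] 960 [255 181  50] [ 0.6008 -0.1717  0.056 ]
[243.8032 199.3877] 1011 [  0 255 255] [ 0.5872 -0.2351  0.056 ]
[334.0732 355.7597] 16303 [ 83 186 231] [ 0.7458 -0.2021  0.056 ]
```

View pics/w1.png

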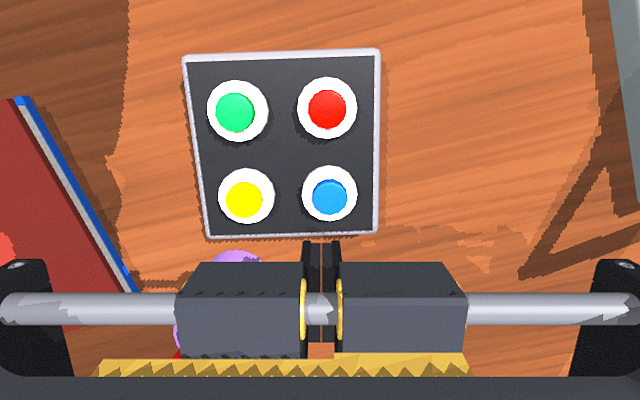

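```bash
python3 -m pendant '{"xyz":[[0.001,0.008,0],[0,0,-0.03],[0,0,-0.025],[0,0,-0.013],[0,0,0]],"turn":[0,0,0,0,0]}'
```

```text
time_s: 4.68
tool_pos: [0.6138, -0.1667, 0.072]
tool_rot: [16.0, 88.1, 2.4]
force: [-0.7, 0.2, 0.2]
grip_width: 0.0007
```

```bash
python3 -m pendant '{"xyz":[[-0.01,-0.004,0]],"turn":[0]}';python3 -m pendant '{"xyz":[[0,0,0]],"turn":[0]}'; python3 -m pendant '{"xyz":[[0,0,0]],"turn":[0]}'
```

```text
time_s: 4.8
tool_pos: [0.6048, -0.1703, 0.0731]
tool_rot: [15.3, 88.0, 1.8]
force: [0.1, 0.0, -0.1]
grip_width: 0.0003
time_s: 4.92
tool_pos: [0.6042, -0.1714, 0.074]
tool_rot: [14.8, 87.9, 1.2]
force: [-0.2, 0.3, -0.4]
grip_width: 0.0005
time_s: 5.05
tool_pos: [0.6047, -0.1715, 0.0749]
tool_rot: [15.0, 87.9, 1.4]
force: [-0.1, 0.2, 0.4]
grip_width: 0.0004
```

```bash
python3 -m pendant '{"xyz":[[0,0,-0.012],[0,0,-0.006],[0,0,-0.005]],"turn":[0,0,0]}'
```

```text
time_s: 5.42
tool_pos: [0.6051, -0.1716, 0.0509]
tool_rot: [14.9, 87.8, 1.2]
force: [0.2, -1.3, 0.2]
grip_width: 0.0005
```

```bash
python3 -m pendant '{"xyz":[[0,0,-0.003]],"turn":[0]}';python3 - <<'E'
from h import *
snap("wrist","w2")
E
```

```text
time_s: 5.55
tool_pos: [0.6048, -0.1715, 0.0472]
tool_rot: [15.0, 87.8, 1.4]
force: [-0.4, 0.1, -0.1]
grip_width: 0.0005
```

View pics/w2.png

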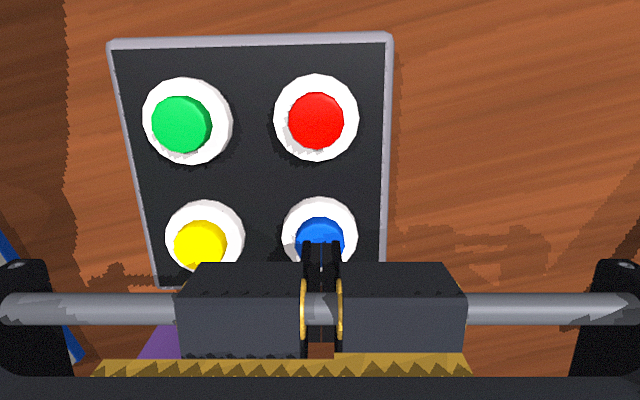

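```bash
python3 -m pendant '{"xyz":[[0,0,-0.003]],"turn":[0]}';python3 - <<'E'
from h import *
c=camera_params("wrist");H=np.array(c["hand_eye"]);o=readout.get_obs();Rw=R.from_euler('xyz',o["tool_rot"],degrees=True).as_matrix()
print(Rw)
def pix(p):
    q=np.linalg.inv(H)@np.append(Rw.T@(np.array(p)-o["tool_pos"]),1); return c["fx"]*q[0]/q[2]+c["cx"],c["fy"]*q[1]/q[2]+c["cy"]
print(pix(o["tool_pos"]))
for p in [(.604,-.171,.057),(.590,-.2355,.057),(.526,-.2215,.057),(.541,-.1575,.057)]: print(pix(p))
E
```

```text
time_s: 5.72
tool_pos: [0.6049, -0.1715, 0.0439]
tool_rot: [14.8, 87.8, 1.2]
force: [-0.3, -0.1, 0.9]
grip_width: 0.0002
[[ 3.76424687e-02  2.35419610e-01  9.71164585e-01]
 [ 7.79171659e-04  9.71846156e-01 -2.35615030e-01]
 [-9.99290967e-01  9.62583532e-03  3.63992562e-02]]
(np.float64(321.1275675283747), np.float64(242.0542438697849))
(np.float64(321.91976870209174), np.float64(251.40100806504663))
(np.float64(197.714602057696), np.float64(254.42286624608911))
(np.float64(178.6836525848014), np.float64(130.09197974676783))
(np.float64(318.6704967042279), np.float64(129.09176661865249))
```

```bash
python3 - <<'E'
from h import *
from scipy.optimize import least_squares
snap("wrist","w3")
c=camera_params("wrist");H=np.array(c["hand_eye"]);o=readout.get_obs();Rw=R.from_euler('xyz',o["tool_rot"],degrees=True).as_matrix()
im=cv2.imread("pics/w3.png"); hsv=cv2.cvtColor(im,cv2.COLOR_BGR2HSV)
m=((hsv[:,:,1]>150)&(hsv[:,:,2]>90)).astype(np.uint8);m[258:]=0
# white collars
w=((hsv[:,:,1]<60)&(hsv[:,:,2]>170)).astype(np.uint8)
n,l,s,ce=cv2.connectedComponentsWithStats(m)
for i in range(1,n):
    if 500<s[i,4]<9000: print("key",ce[i],s[i],im[int(ce[i][1]),int(ce[i][0])])
def pix(p,d=np.zeros(3)):
    q=np.linalg.inv(H)@np.append(Rw.T@(np.array(p)-o["tool_pos"]-d),1); return c["fx"]*q[0]/q[2]+c["cx"],c["fy"]*q[1]/q[2]+c["cy"]
for p in [(.604,-.171,.057),(.590,-.2355,.057),(.526,-.2215,.057),(.541,-.1575,.057)]: print(pix(p))
print(o["force"],o["tool_pos"])
E
```

```text
key [315.63285769 120.8168145 ] [ 288   92   57   59 2593] [ 16  33 253]
key [178.64581844 124.1726233 ] [ 148   96   63   59 2798] [115 237  39]
key [318.84548944 234.1756238 ] [ 295  219   50   39 1042] [242 116  29]
key [198.29294191 241.766396  ] [ 172  222   54   36 1601] [  0 254 255]
(np.float64(321.780950099615), np.float64(252.8510608521614))
(np.float64(197.28736694685375), np.float64(255.8727725252063))
(np.float64(178.2156493623639), np.float64(131.38276823910113))
(np.float64(318.5128078658142), np.float64(130.38594579686685))
[-0.22239132  0.82518687 -0.02020816] [ 0.60436988 -0.17129718  0.04324234]
```

View pics/w3.png

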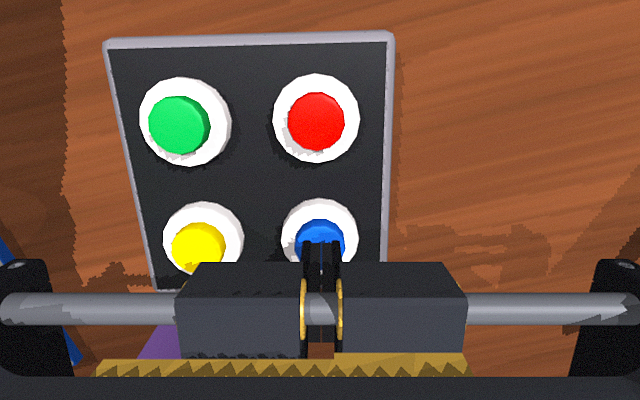

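```bash
for i in 1 2 3; do python3 -m pendant '{"xyz":[[0,0,-0.002]],"turn":[0]}' | egrep 'pos|force'; done
```

```text
tool_pos: [0.6046, -0.1713, 0.0413]
force: [-0.4, 0.0, 0.5]
tool_pos: [0.6046, -0.1713, 0.0393]
force: [0.2, -1.0, -0.0]
tool_pos: [0.6047, -0.1714, 0.0372]
force: [0.7, -1.3, 0.6]
```

```bash
python3 - <<'E'
from h import *
a=snap("scene","s4");b=snap("top","t4");snap("wrist","w4")
x=cv2.resize(a[190:290,220:320],None,fx=4,fy=4,interpolation=cv2.INTER_CUBIC);y=cv2.resize(b[150:250,350:450],None,fx=4,fy=4,interpolation=cv2.INTER_CUBIC)
cv2.imwrite("pics/c4.png",np.hstack([x,y])[:,:,::-1])
print(readout.get_obs()["tool_pos"],readout.get_obs()["effort"])
E
```

```text
[ 0.60452833 -0.17133509  0.03714595] [-1.56717851e-03 -4.45281816e+01  6.97931260e+00 -2.70481932e+01
 -1.90914888e-02 -1.02036239e-01  3.09577234e-03]
```

View pics/c4.png

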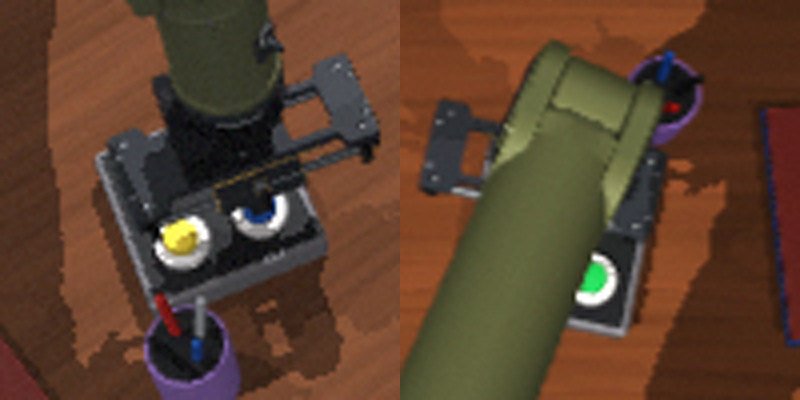

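View pics/w4.png

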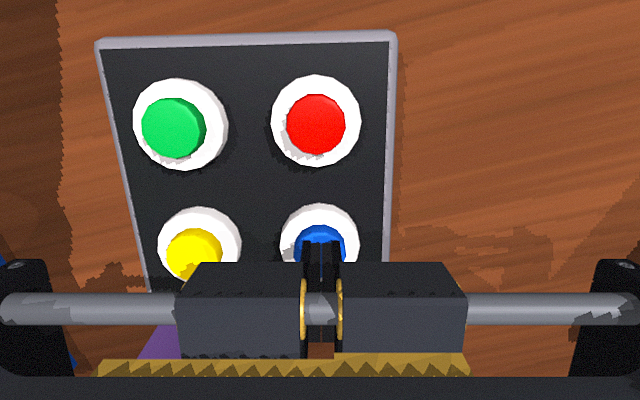

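```bash
cat >> h.py <<'E'
def keypix(im):
    hsv=cv2.cvtColor(im,cv2.COLOR_BGR2HSV)
    out={}
    for k,h in dict(red=(0,8),yellow=(25,35),green=(60,85),blue=(95,115)).items():
        m=((hsv[:,:,0]>=h[0])&(hsv[:,:,0]<=h[1])&(hsv[:,:,1]>150)&(hsv[:,:,2]>90)).astype(np.uint8)
        n,l,s,ce=cv2.connectedComponentsWithStats(m)
        c=[(s[i,4],tuple(ce[i]),tuple(s[i,:4])) for i in range(1,n) if s[i,4]>300 and s[i,0]>60]
        out[k]=sorted(c)[::-1][:2]
    return out
E
python3 - <<'E'
from h import *
np.set_printoptions(precision=4,suppress=True)
from scipy.optimize import least_squares
c=camera_params("wrist");H=np.array(c["hand_eye"])
# w1 pose, w4 pose
K={"blue":(.6045,-.171),"yellow":(.591,-.2355),"red":(.541,-.1575),"green":(.5265,-.2215)}
def run(pic,pos,rot,use,z=.057):
    Rw=R.from_euler('xyz',rot,degrees=True).as_matrix(); kp=keypix(cv2.imread(pic)); 
    Hi=np.linalg.inv(H)
    def res(d):
        r=[]
        for k in use:
            if k=="edge":pass
            q=Hi@np.append(Rw.T@R.from_rotvec([d[3],d[4],0]).as_matrix().T@(np.array([*K[k],z])-pos-d[:3]),1)
            u,v=kp[k][0][1]; r+=[c["fx"]*q[0]/q[2]+c["cx"]-u,c["fy"]*q[1]/q[2]+c["cy"]-v]
        return np.array(r+[d[3]*100,d[4]*100])
    s=least_squares(res,np.zeros(5)); print(pic,{k:kp[k][0] for k in use},"d",s.x,s.fun)
run("pics/w1.png",np.array([0.6033,-0.1789,0.1288]),[22,89.4,8],["blue","yellow","red","green"])
o=readout.get_obs()
run("pics/w4.png",np.array(o["tool_pos"]),o["tool_rot"],["red","green"])
run("pics/w3.png",np.array([0.6044,-.1713,.0435]),o["tool_rot"],["red","green"])
print(o["qpos"])
E
```

```text
pics/w1.png {'blue': (np.int32(957), (np.float64(329.13166144200625), np.float64(196.6541274817137)), (np.int32(312), np.int32(179), np.int32(35), np.int32(36))), 'yellow': (np.int32(1011), (np.float64(243.80316518298713), np.float64(199.38773491592482)), (np.int32(226), np.int32(182), np.int32(37), np.int32(36))), 'red': (np.int32(1136), (np.float64(326.74031690140845), np.float64(108.83010563380282)), (np.int32(308), np.int32(90), np.int32(38), np.int32(39))), 'green': (np.int32(1166), (np.float64(234.46826758147512), np.float64(111.96397941680961)), (np.int32(216), np.int32(93), np.int32(39), np.int32(39)))} d [ 0.0028  0.0008  0.0042 -0.0001 -0.0003] [ 0.015  -0.1833 -0.2561  0.1436  0.0515  0.6346  0.1716 -0.598  -0.0146
 -0.034 ]
pics/w4.png {'red': (np.int32(2770), (np.float64(315.3747292418773), np.float64(123.63610108303249)), (np.int32(286), np.int32(94), np.int32(60), np.int32(61))), 'green': (np.int32(3029), (np.float64(173.12314295146913), np.float64(127.04159788709146)), (np.int32(142), np.int32(98), np.int32(64), np.int32(61)))} d [ 0.0032  0.0008  0.0044  0.0012 -0.0003] [ 0.0097  0.6625 -0.0097 -0.6609  0.121  -0.028 ]
pics/w3.png {'red': (np.int32(2582), (np.float64(315.6576297443842), np.float64(120.75832687838884)), (np.int32(288), np.int32(92), np.int32(57), np.int32(59))), 'green': (np.int32(2798), (np.float64(178.6458184417441), np.float64(124.17262330235883)), (np.int32(148), np.int32(96), np.int32(63), np.int32(59)))} d [ 0.0037  0.0005  0.0048  0.0012 -0.0003] [ 0.0103  0.7087 -0.0103 -0.7071  0.1176 -0.0273]
[-12.045   23.6147  31.758   99.7411 -15.0858  58.7143 101.4182]
```

```bash
python3 - <<'E'
from h import *
c=camera_params("wrist");H=np.array(c["hand_eye"]);Hi=np.linalg.inv(H)
def pt(p):
    q=Hi@np.append(p,1); return np.array([c["fx"]*q[0]/q[2]+c["cx"],c["fy"]*q[1]/q[2]+c["cy"]])
for x in [0,-.01,-.0187,-.03]:
  print(x,[pt([x,0,z]).round(0) for z in(-.0095,0,.0095)], pt([x,.015,-.0095])[0])
o=readout.get_obs();Rw=R.from_euler('xyz',o["tool_rot"],degrees=True).as_matrix();pos=o["tool_pos"]+np.array([.0032,.0008,.0044])
im=cv2.imread("pics/w4.png")
t=np.linspace(0,2*np.pi,60)
def w2p(p): return pt(Rw.T@(np.array(p)-pos))
for z,r,col in[(.057,.014,(255,255,255)),(.051,.014,(0,0,255)),(.047,.022,(0,255,0))]:
  for k in [(.6045,-.171),(.591,-.2355),(.541,-.1575)]:
    cv2.polylines(im,[np.array([w2p([k[0]+r*np.cos(a),k[1]+r*np.sin(a),z]) for a in t]).round().astype(int)],True,col,1)
cv2.imwrite("pics/o4.png",cv2.resize(im[60:300,120:420],None,fx=2.5,fy=2.5))
E
```

```text
0 [array([321., 226.]), array([321., 242.]), array([321., 257.])] 347.98540643587984
-0.01 [array([321., 233.]), array([321., 250.]), array([321., 265.])] 349.3579922054625
-0.0187 [array([321., 240.]), array([321., 257.]), array([321., 273.])] 350.66998953502844
-0.03 [array([321., 250.]), array([321., 267.]), array([321., 285.])] 352.56534779780793
```

View pics/o4.png

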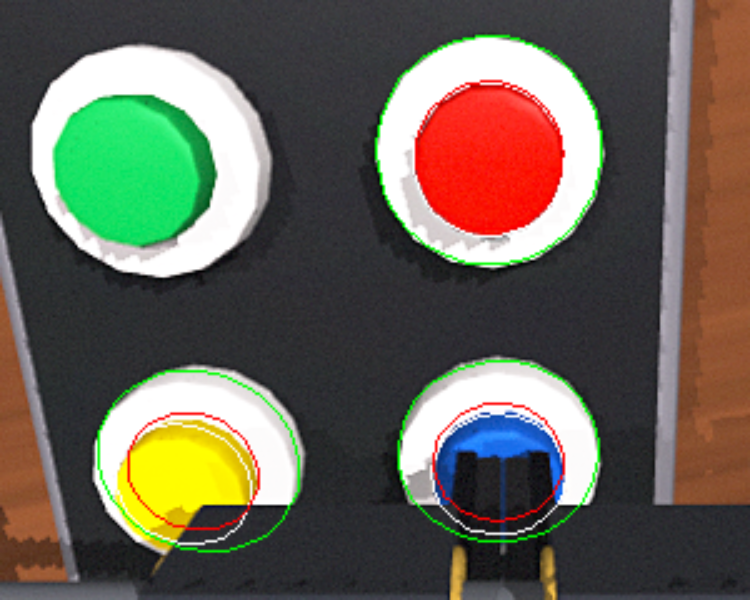

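```bash
for i in 1 2 3; do python3 -m pendant '{"xyz":[[0,0,-0.002]],"turn":[0]}' | egrep 'pos|force|time'; done; python3 - <<'E'
from h import *
im=snap("wrist","w5"); cv2.imwrite("pics/c5.png",cv2.resize(im[180:330,220:420],None,fx=4,fy=4)[:,:,::-1])
E
```

```text
time_s: 6.42
tool_pos: [0.6048, -0.1714, 0.0353]
force: [-0.6, -0.1, -0.4]
time_s: 6.55
tool_pos: [0.6048, -0.1714, 0.0334]
force: [-1.0, 0.4, 1.9]
time_s: 6.68
tool_pos: [0.6048, -0.1714, 0.0315]
force: [-1.4, 0.4, 3.4]
```

View pics/c5.png

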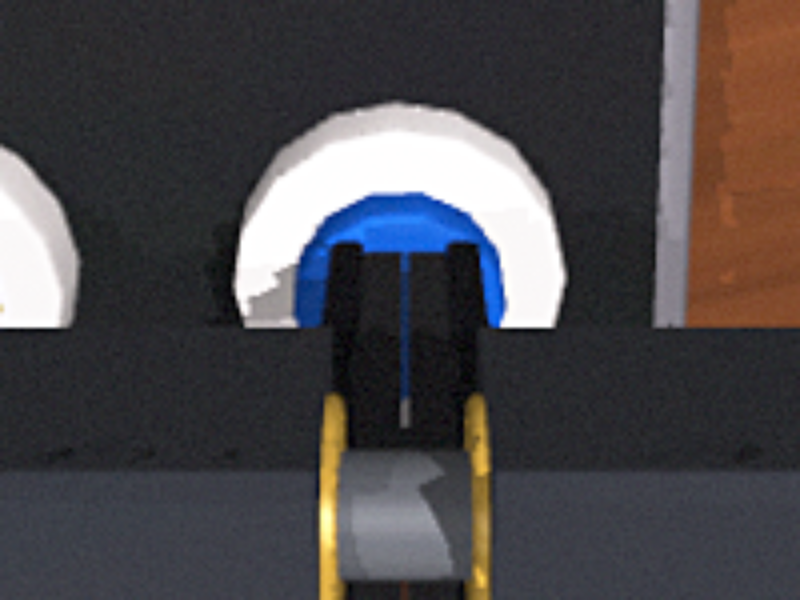

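```bash
for i in 1 2 3; do python3 -m pendant '{"xyz":[[0,0,-0.003]],"turn":[0]}' | egrep 'pos|force|time'; done; python3 - <<'E'
from h import *
im=snap("wrist","w6"); cv2.imwrite("pics/c6.png",cv2.resize(im[180:330,220:420],None,fx=4,fy=4)[:,:,::-1])
E
```

```text
time_s: 6.85
tool_pos: [0.6049, -0.1714, 0.0286]
force: [-2.2, 1.3, 8.5]
time_s: 6.98
tool_pos: [0.605, -0.1714, 0.0281]
force: [-10.1, 3.8, 28.6]
time_s: 7.1
tool_pos: [0.605, -0.1714, 0.0282]
force: [-9.9, 3.0, 23.6]
```

View pics/c6.png

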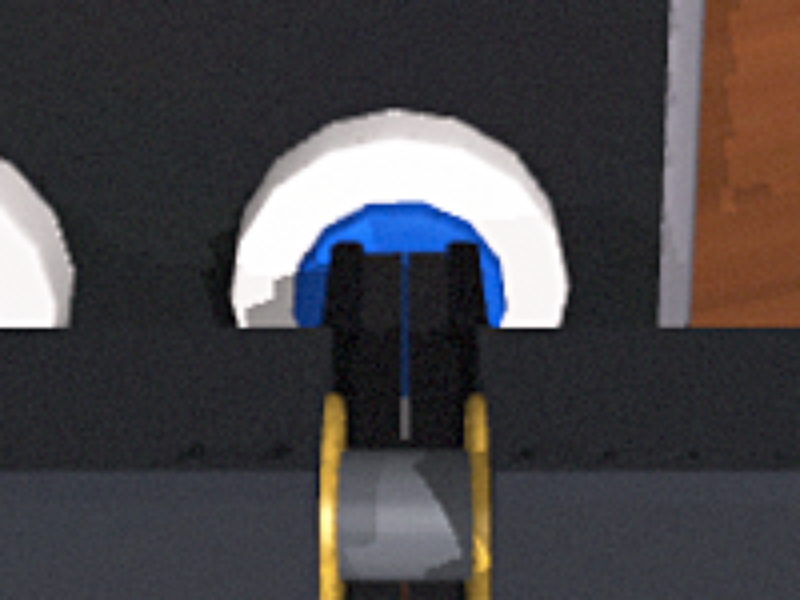

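```bash
python3 -m pendant '{"xyz":[[0,0,0.02],[0,0,0.012],[-0.007,-0.032,0],[-0.007,-0.032,0],[0,0,0]],"turn":[0,0,0,0,0]}'; python3 - <<'E'
from h import *
im=snap("wrist","w7"); cv2.imwrite("pics/c7.png",im[:,:,::-1])
print(readout.get_obs()["tool_pos"])
E
```

```text
time_s: 7.78
tool_pos: [0.5913, -0.2359, 0.0606]
tool_rot: [19.9, 87.7, 6.4]
force: [-0.4, 0.3, -1.0]
grip_width: 0.0006
[ 0.59196537 -0.23341931  0.06030857]
```

View pics/c7.png

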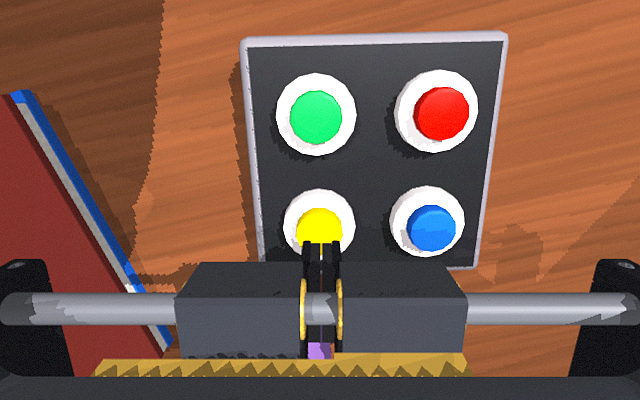

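```bash
python3 -m pendant '{"xyz":[[0,-0.001,-0.017],[0,0,-0.009],[0,0,-0.004],[0,0,-0.003],[0,0,-0.002]],"turn":[0,0,0,0,0]}'
```

```text
time_s: 8.45
tool_pos: [0.593, -0.2314, 0.0284]
tool_rot: [26.7, 87.7, 13.6]
force: [-6.1, 1.8, 13.6]
grip_width: 0.0003
```

```bash
python3 -m pendant '{"xyz":[[0,0,0],[0,0,0.02],[0,-0.002,0.012],[-0.034,0.006,0],[-0.033,0.006,0],[0,0,0]],"turn":[0,0,0,0,0,0]}'; python3 - <<'E'
from h import *
im=snap("wrist","w8"); cv2.imwrite("pics/c8.png",im[:,:,::-1])
print(readout.get_obs()["tool_pos"])
E
```

```text
time_s: 9.2
tool_pos: [0.5265, -0.2197, 0.065]
tool_rot: [26.2, 87.6, 13.3]
force: [0.1, -0.1, 0.9]
grip_width: 0.0004
[ 0.5281324  -0.21969918  0.06534606]
```

View pics/c8.png

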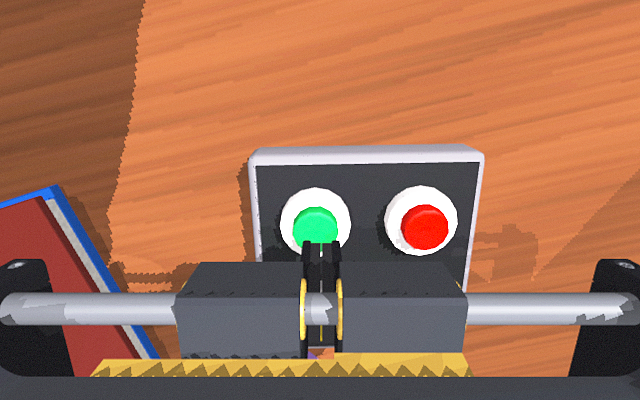

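```bash
python3 -m pendant '{"xyz":[[-0.001,-0.001,-0.018],[0,0,-0.012],[0,0,-0.005],[0,0,-0.003],[0,0,-0.002]],"turn":[0,0,0,0,0]}'
```

```text
time_s: 9.88
tool_pos: [0.5299, -0.2208, 0.0282]
tool_rot: [28.4, 87.5, 15.6]
force: [-9.5, 3.8, 22.1]
grip_width: 0.0001
```

```bash
python3 -m pendant '{"xyz":[[0,0,0],[0,0,0.03],[-0.01,0.02,0.05],[-0.01,0.05,0.05],[-0.01,0.06,0.02],[-0.005,0.06,0],[0,0.06,0],[0,0.06,0],[0,0.06,0],[0,0.05,0]],"turn":[0,0,0,0,0.1,0.1,0.1,0.08,0,0]}';  python3 - <<'E'
from h import *
np.set_printoptions(precision=4,suppress=True)
o=readout.get_obs(); print(o["tool_pos"],o["qpos"]); print(R.from_euler('xyz',o["tool_rot"],degrees=True).as_matrix())
for n in ["catch_tip","catch_hinge"]:
    for cam in ["wrist","top"]:
        read_camera(cam); o=readout.get_obs()
        print(n,cam,[(round(d["score"],2),toworld(cam,d["at"])) for d in pinpoint(cam,n)[:2]])
im=snap("wrist","w9"); 
E
```

```text
time_s: 11.12
tool_pos: [0.495, 0.2012, 0.176]
tool_rot: [26.5, 87.4, 35.5]
force: [0.8, -0.2, 0.2]
grip_width: 0.0005
[0.495  0.2012 0.176 ] [-38.0013   2.8185  13.8672 104.2114  -1.2505  70.5485  75.2967]
[[ 0.0363 -0.158   0.9868]
 [ 0.0259  0.9872  0.1571]
 [-0.999   0.0199  0.04  ]]
catch_tip wrist [(0.66, array([0.4779, 0.262 , 0.1392]))]
catch_tip top []
catch_hinge wrist [(0.86, array([0.4817, 0.2813, 0.096 ]))]
catch_hinge top []
```

View pics/w9.png

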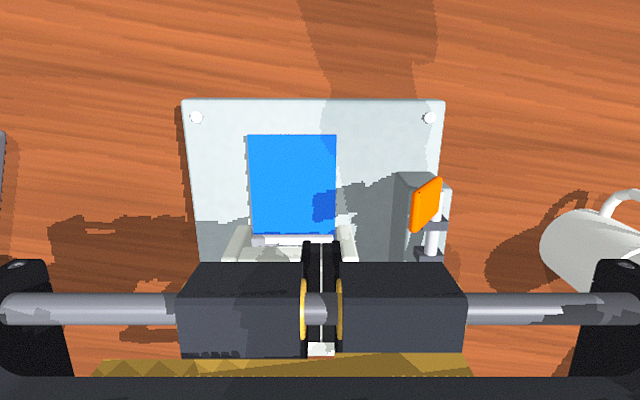

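```bash
python3 -m pendant '{"xyz":[[-0.008,0.019,0],[0,0,-0.03],[0,0,-0.03],[0,0,-0.014],[0,0,0]],"turn":[0,0,0,0,0]}'; python3 - <<'E'
from h import *
im=snap("wrist","w10"); print(readout.get_obs()["tool_pos"],readout.get_obs()["force"])
E
```

```text
time_s: 12.2
tool_pos: [0.49, 0.2119, 0.1026]
tool_rot: [25.6, 87.2, 33.9]
force: [-0.2, 0.0, 0.0]
grip_width: 0.0002
[0.49053739 0.21212579 0.10332913] [ 0.00502449  0.05320805 -0.02963603]
```

View pics/w10.png

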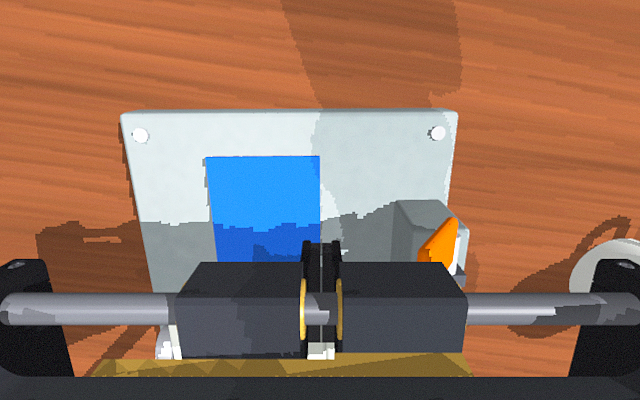

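```bash
python3 -m pendant '{"xyz":[[-0.003,0.02,-0.001],[-0.003,0.02,-0.001],[-0.003,0.02,-0.001]],"turn":[0,0,0]}'; python3 -m pendant '{"xyz":[[-0.002,0.012,-0.001]],"turn":[0]}';  python3 - <<'E'
from h import *
im=snap("wrist","w11"); print(readout.get_obs()["tool_pos"],readout.get_obs()["force"])
E
```

```text
time_s: 12.62
tool_pos: [0.484, 0.2743, 0.1043]
tool_rot: [23.9, 86.8, 32.0]
force: [0.7, -2.1, 2.1]
grip_width: 0.0005
time_s: 12.75
tool_pos: [0.4821, 0.288, 0.1041]
tool_rot: [23.3, 86.7, 31.5]
force: [-0.0, -2.0, 0.1]
grip_width: 0.0003
[0.48148375 0.28997929 0.1039715 ] [0.80467316 1.02032572 0.11737493]
```

View pics/w11.png

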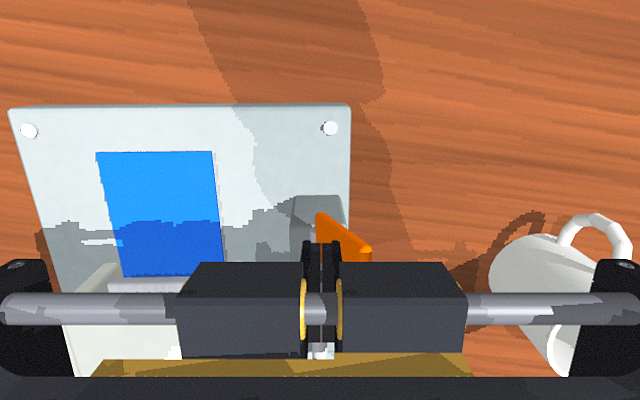

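```bash
for i in 1 2 3; do python3 -m pendant '{"xyz":[[-0.001,0.006,-0.001]],"turn":[0]}' | egrep 'pos|force|time'; done
```

```text
time_s: 12.92
tool_pos: [0.4807, 0.2958, 0.1031]
force: [0.8, -1.8, 0.1]
time_s: 13.05
tool_pos: [0.4802, 0.2991, 0.1022]
force: [-0.1, -13.2, 9.1]
time_s: 13.18
tool_pos: [0.4802, 0.2992, 0.1019]
force: [-2.4, -17.4, 13.9]
```

```bash
python3 -m pendant '{"xyz":[[0.003,-0.02,0],[0.005,-0.03,0.02],[0,-0.01,0.05],[0.02,-0.02,0.05],[0.03,-0.02,0.04],[0,0,0]],"turn":[0,0,0,0,0,0]}';  python3 - <<'E'
from h import *
np.set_printoptions(precision=4,suppress=True)
o=readout.get_obs(); print(o["tool_pos"]); print(R.from_euler('xyz',o["tool_rot"],degrees=True).as_matrix())
im=snap("wrist","w12")
for cam in ["wrist","scene","top"]:
  b=snap(cam,"x12"+cam)
  for n in ["catch_tip","lever_bar"]:
    print(cam,n,[(round(d["score"],2),toworld(cam,d["at"])) for d in pinpoint(cam,n)[:2]])
E
```

```text
time_s: 13.92
tool_pos: [0.5385, 0.1958, 0.2667]
tool_rot: [17.8, 86.9, 25.7]
force: [-0.3, 0.1, -0.7]
grip_width: 0.0005
[0.5385 0.1958 0.2667]
[[ 0.0482 -0.1373  0.9894]
 [ 0.0232  0.9904  0.1363]
 [-0.9986  0.0164  0.0509]]
wrist catch_tip [(0.98, array([0.4654, 0.322 , 0.1351]))]
wrist lever_bar []
scene catch_tip [(0.65, array([0.4776, 0.3208, 0.1361]))]
scene lever_bar [(0.94, array([0.6358, 0.1965, 0.218 ]))]
top catch_tip [(0.53, array([0.4712, 0.3221, 0.1355]))]
top lever_bar [(0.65, array([0.6353, 0.1909, 0.2177])), (0.52, array([0.4786, 0.3227, 0.1356]))]
```

View pics/w12.png

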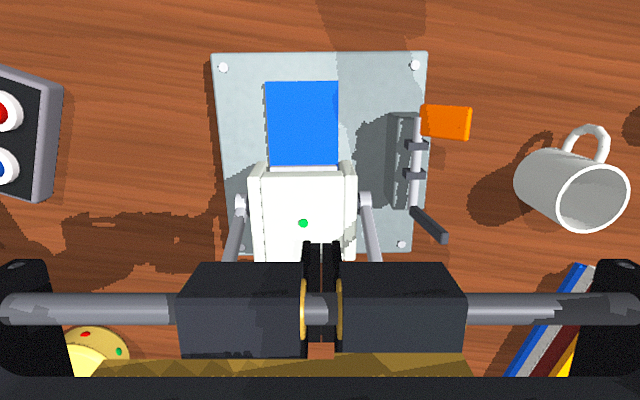

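View pics/x12scene.png

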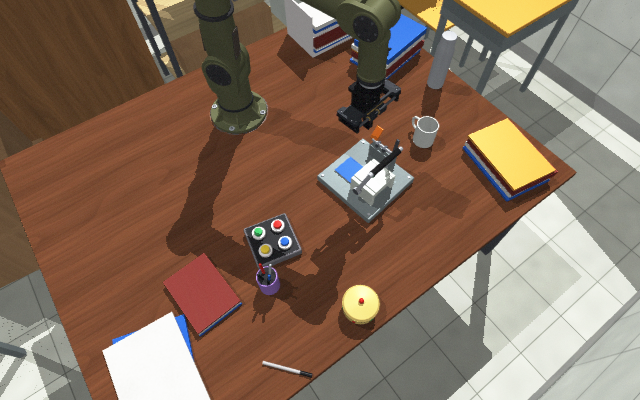

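```bash
python3 - <<'E'
from h import *
c=camera_params("wrist");H=np.array(c["hand_eye"]);Hi=np.linalg.inv(H)
def pt(p):
    q=Hi@np.append(p,1); return np.array([c["fx"]*q[0]/q[2]+c["cx"],c["fy"]*q[1]/q[2]+c["cy"]]).round()
for x in [-.05,-.06,-.07,-.08,-.1]: print(x,[(z,pt([x,0.095,z])) for z in (-.0375,-.02,0,.0375)])
E
```

```text
-0.05 [(-0.0375, array([558., 208.])), (-0.02, array([549., 248.])), (0, array([540., 290.])), (0.0375, array([525., 361.]))]
-0.06 [(-0.0375, array([575., 217.])), (-0.02, array([565., 259.])), (0, array([555., 304.])), (0.0375, array([538., 378.]))]
-0.07 [(-0.0375, array([594., 227.])), (-0.02, array([583., 272.])), (0, array([571., 319.])), (0.0375, array([552., 397.]))]
-0.08 [(-0.0375, array([617., 238.])), (-0.02, array([604., 286.])), (0, array([590., 336.])), (0.0375, array([568., 418.]))]
-0.1 [(-0.0375, array([677., 268.])), (-0.02, array([658., 324.])), (0, array([639., 381.])), (0.0375, array([608., 472.]))]
```

```bash
python3 -m pendant '{"xyz":[[0.05,0,0.01],[0.05,0.003,0],[0.034,0,0],[0,0,0]],"turn":[0,0,0,0]}';  python3 - <<'E'
from h import *
im=snap("wrist","w13");print(readout.get_obs()["tool_pos"]); a=snap("scene","s13"); 
cv2.imwrite("pics/c13.png",cv2.resize(a[60:220,300:460],None,fx=4,fy=4,interpolation=cv2.INTER_CUBIC)[:,:,::-1][:600])
E
```

```text
time_s: 14.92
tool_pos: [0.6695, 0.2025, 0.2699]
tool_rot: [20.6, 87.6, 29.0]
force: [-0.4, 1.2, -0.6]
grip_width: 0.0005
[0.66830953 0.20301227 0.27018146]
```

View pics/w13.png

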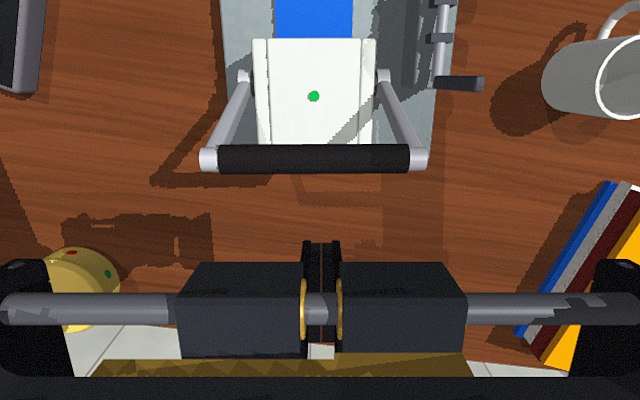

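View pics/c13.png

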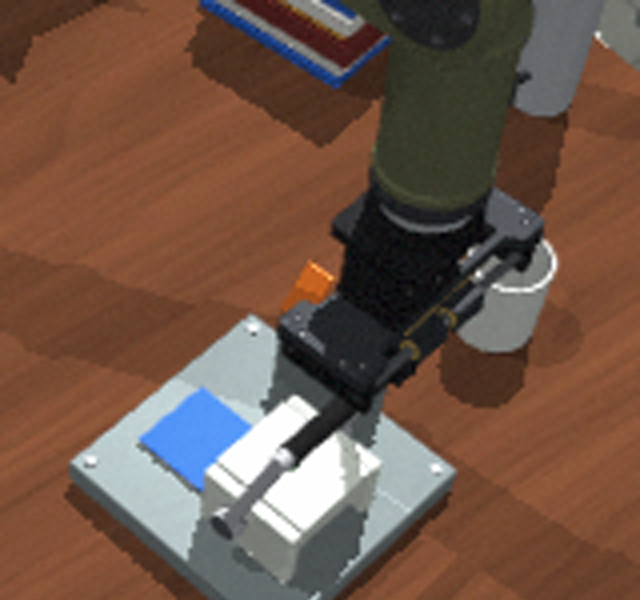

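```bash
python3 -m pendant '{"xyz":[[0.006,-0.001,-0.03],[0,0,-0.03],[0,0,-0.02],[0,0,-0.005],[0,0,0]],"turn":[0,0,0,0,0]}';  python3 - <<'E'
from h import *
im=snap("wrist","w14");print(readout.get_obs()["tool_pos"])
E
```

```text
time_s: 15.65
tool_pos: [0.6692, 0.2053, 0.1882]
tool_rot: [26.3, 87.3, 35.1]
force: [-0.6, -0.8, 0.0]
grip_width: 0.0007
[0.66945379 0.20542046 0.18854395]
```

View pics/w14.png

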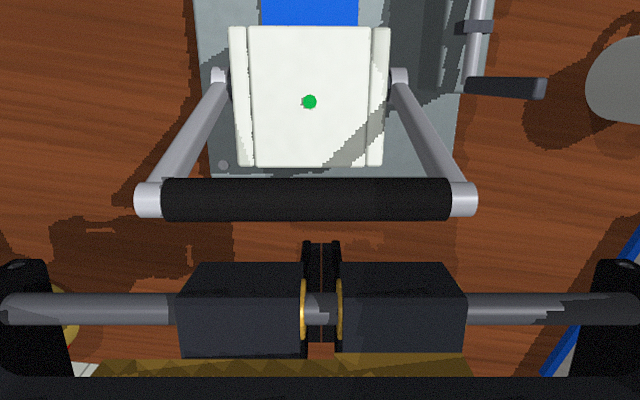

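```bash
python3 -m pendant '{"xyz":[[0,-0.005,-0.006],[0,0,-0.003],[-0.01,-0.0015,0],[-0.01,-0.0015,0],[-0.01,-0.0015,0]],"turn":[0,0,0,0,0]}';  python3 - <<'E'
from h import *
im=snap("wrist","w15");print(readout.get_obs()["tool_pos"],readout.get_obs()["force"])
E
```

```text
time_s: 16.32
tool_pos: [0.6445, 0.196, 0.1853]
tool_rot: [20.5, 86.3, 29.2]
force: [5.5, 1.1, 3.7]
grip_width: 0.0001
[0.6432837  0.19579789 0.18569432] [ 3.13846429 -0.0719905   2.69462671]
```

View pics/w15.png

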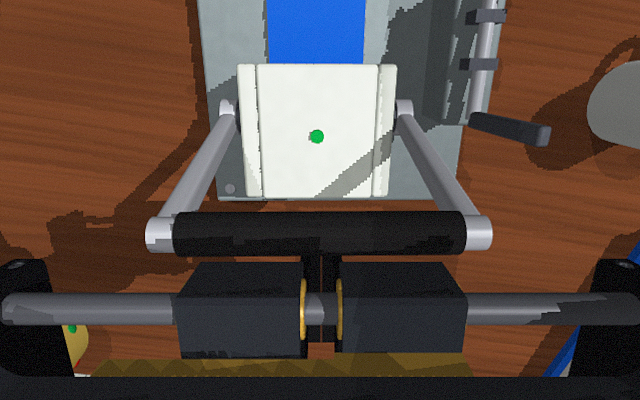

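```bash
python3 -m pendant '{"xyz":[[-0.012,-0.002,-0.005],[-0.015,-0.002,-0.003],[-0.015,-0.002,-0.002],[-0.015,-0.002,-0.002]],"turn":[0,0,0,0]}';  python3 - <<'E'
from h import *
im=snap("wrist","w16");print(readout.get_obs()["tool_pos"],readout.get_obs()["force"])
E
```

```text
time_s: 16.88
tool_pos: [0.5951, 0.1887, 0.1832]
tool_rot: [16.4, 84.8, 25.0]
force: [4.8, -0.1, 0.4]
grip_width: 0.0003
[0.5929343  0.18847858 0.18292695] [ 1.62323087 -0.77181539  2.68093842]
```

View pics/w16.png

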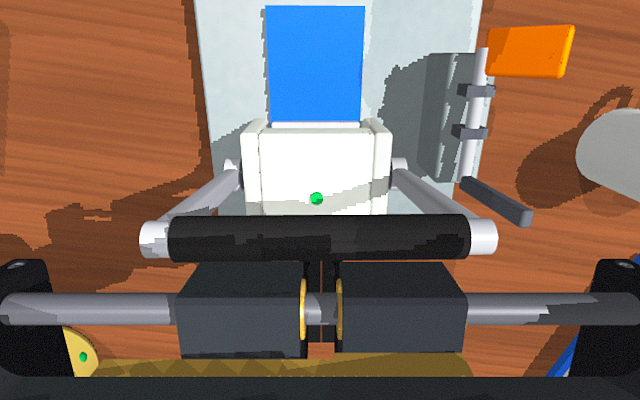

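```bash
python3 -m pendant '{"xyz":[[-0.015,-0.002,-0.004],[-0.015,-0.002,-0.006],[-0.015,-0.002,-0.008],[-0.015,-0.002,-0.01]],"turn":[0,0,0,0]}';  python3 - <<'E'
from h import *
im=snap("wrist","w17");print(readout.get_obs()["tool_pos"],readout.get_obs()["force"])
E
```

```text
time_s: 17.42
tool_pos: [0.5403, 0.1814, 0.1624]
tool_rot: [15.2, 83.6, 23.8]
force: [3.3, -0.2, 3.1]
grip_width: 0.0003
[0.53755326 0.18094381 0.16071811] [1.45765901 0.34974791 2.03315387]
```

View pics/w17.png

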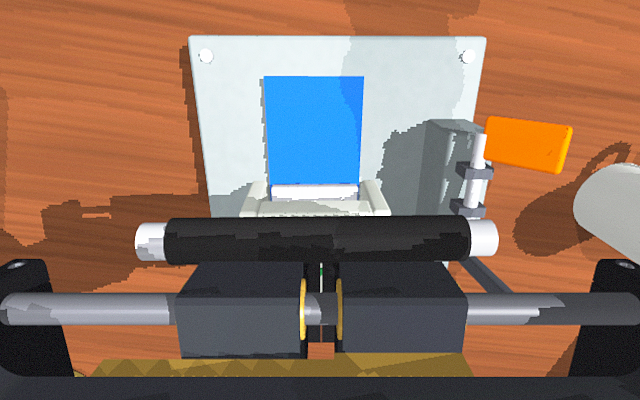

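```bash
python3 -m pendant '{"xyz":[[-0.012,-0.002,-0.01],[-0.012,-0.002,-0.01],[-0.01,-0.001,-0.007]],"turn":[0,0,0]}'; for i in 1 2; do  python3 -m pendant '{"xyz":[[-0.005,-0.001,-0.001]],"turn":[0]}' | egrep 'pos|force|time'; done
```

```text
time_s: 17.85
tool_pos: [0.5091, 0.1768, 0.137]
tool_rot: [14.6, 83.1, 23.2]
force: [21.6, 1.4, 11.0]
grip_width: 0.0008
time_s: 17.98
tool_pos: [0.5097, 0.1768, 0.1376]
force: [22.2, 4.6, -7.0]
time_s: 18.1
tool_pos: [0.5103, 0.177, 0.1379]
force: [20.1, 5.1, -9.5]
```

```bash
python3 - <<'E'
from h import *
np.set_printoptions(precision=4,suppress=True)
im=snap("wrist","w18");o=readout.get_obs();print(o["tool_pos"],o["force"],o["time_s"])
for cam in ["wrist","scene","top"]:
  if cam!="wrist": snap(cam,"x18"+cam)
  for n in ["lever_bar","catch_tip"]:
    print(cam,n,[(round(d["score"],2),toworld(cam,d["at"])) for d in pinpoint(cam,n)[:2]])
a=cv2.imread("pics/x18scene.png");cv2.imwrite("pics/c18.png",cv2.resize(a[70:220,300:460],None,fx=4,fy=4,interpolation=cv2.INTER_CUBIC))
E
```

```text
[0.5103 0.177  0.1379] [19.5617  5.0262 -8.8762] 18.15
wrist lever_bar [(0.91, array([0.4854, 0.1685, 0.1801])), (0.71, array([0.538 , 0.4997, 0.0039]))]
wrist catch_tip [(0.85, array([0.4688, 0.3204, 0.1361]))]
scene lever_bar [(0.64, array([0.4876, 0.1706, 0.1766]))]
scene catch_tip [(0.69, array([0.4764, 0.3208, 0.1361])), (0.25, array([0.5946, 0.189 , 0.0771]))]
top lever_bar []
top catch_tip [(0.47, array([0.4756, 0.3233, 0.1351]))]
```

View pics/w18.png

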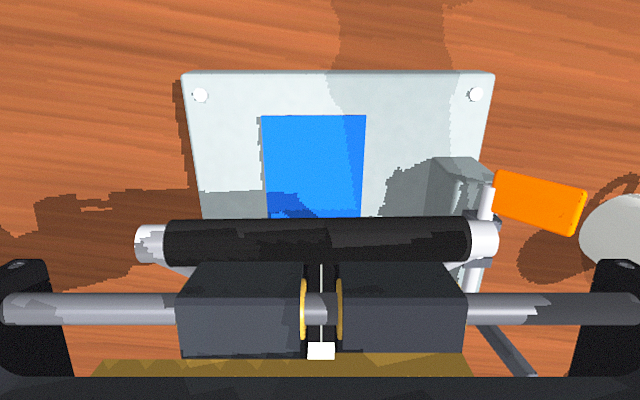

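View pics/c18.png

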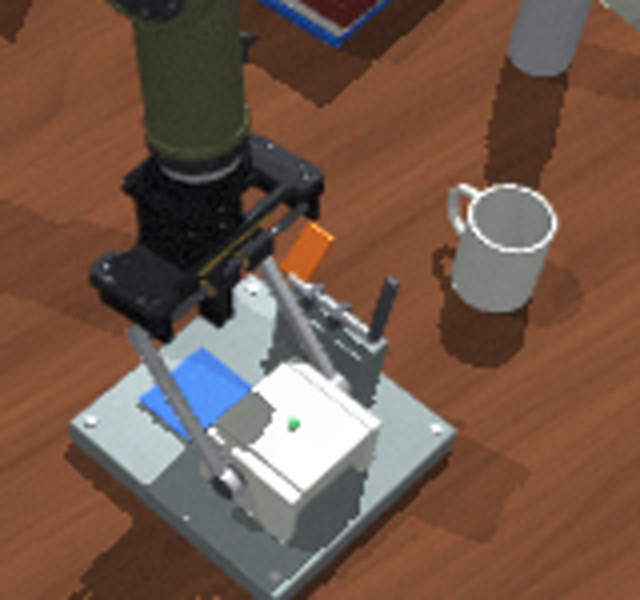

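```bash
python3 -m pendant '{"xyz":[[-0.004,0,-0.003],[-0.004,0,-0.003]],"turn":[0,0]}'; python3 - <<'E'
from h import *
np.set_printoptions(precision=3,suppress=True)
a=snap("scene","s19"); snap("top","t19")
f=[]
for n in ["mug","workbooks","pen_cup","lever_bar"]:
    r=pinpoint("scene",n); r2=pinpoint("top",n)
    print(n,[toworld("scene",d["at"]) for d in r[:1]],[toworld("top",d["at"]) for d in r2[:1]])
    o=readout.get_obs(); print(o["force"],o["tool_pos"],o["time_s"])
E
```

```text
time_s: 18.8
tool_pos: [0.5115, 0.1775, 0.1373]
tool_rot: [11.8, 80.5, 20.3]
force: [8.7, -0.7, 8.5]
grip_width: 0.0005
mug [array([0.536, 0.496, 0.   ])] [array([ 0.544,  0.499, -0.004])]
[10.212 -0.094  6.875] [0.511 0.177 0.137] 19.0
workbooks [array([ 0.579, -0.464,  0.004])] [array([ 0.582, -0.464,  0.001])]
[ 9.036 -0.889  6.353] [0.511 0.177 0.137] 19.1
pen_cup [array([ 0.682, -0.285, -0.006])] [array([ 0.682, -0.279, -0.004])]
[8.999 0.182 6.094] [0.511 0.178 0.137] 19.2
lever_bar [array([ 0.579, -0.464,  0.002])] []
[ 9.624 -0.449  7.666] [0.511 0.177 0.137] 19.3
```

```bash
python3 -m pendant '{"xyz":[[-0.008,-0.001,-0.005]],"turn":[0]}'; python3 - <<'E'
from h import *
np.set_printoptions(precision=4,suppress=True)
im=snap("wrist","w20");
print([(round(d["score"],2),toworld("wrist",d["at"])) for d in pinpoint("wrist","lever_bar")[:2]])
for i in range(3):
    read_camera("scene");o=readout.get_obs();print(o["tool_pos"],o["force"],o["time_s"])
print([(round(d["score"],2),toworld("scene",d["at"])) for d in pinpoint("scene","lever_bar")[:2]])
E
```

```text
time_s: 19.42
tool_pos: [0.5119, 0.1776, 0.1376]
tool_rot: [11.3, 79.4, 19.7]
force: [21.7, 1.5, 9.2]
grip_width: 0.0006
[(0.63, array([0.4821, 0.1699, 0.1792])), (0.57, array([0.4688, 0.3173, 0.1355]))]
[0.512  0.1777 0.1376] [18.3662  2.0008  6.2699] 19.575
[0.512  0.1776 0.1376] [17.8884  1.7682  5.9342] 19.625
[0.512  0.1777 0.1376] [17.9269  1.4129  5.6165] 19.675
[(0.79, array([0.4844, 0.1708, 0.1776]))]
```

View pics/w20.png

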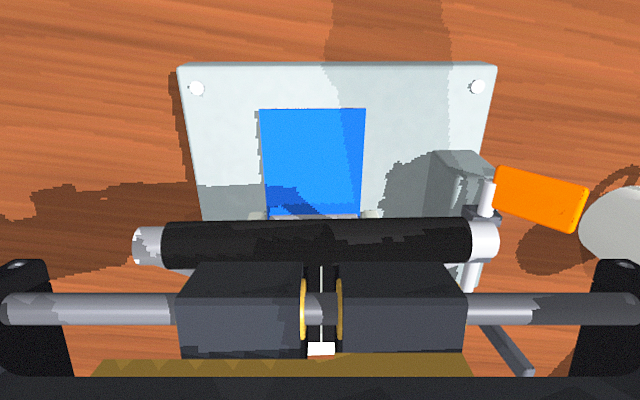

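```bash
python3 -m pendant '{"xyz":[[-0.005,-0.001,0.006],[-0.006,-0.001,0.005],[-0.008,-0.001,-0.002]],"turn":[0,0,0]}'; python3 - <<'E'
from h import *
np.set_printoptions(precision=4,suppress=True)
im=snap("wrist","w21");o=readout.get_obs();Rw=R.from_euler('xyz',o["tool_rot"],degrees=True).as_matrix()
b=[toworld("wrist",d["at"]) for d in pinpoint("wrist","lever_bar")[:1]]
for i in range(3):
    read_camera("scene");o=readout.get_obs();print(o["tool_pos"],o["force"],o["time_s"])
b+=[toworld("scene",d["at"]) for d in pinpoint("scene","lever_bar")[:1]]
for x in b: print(x,"tool frame",Rw.T@(x-o["tool_pos"]))
E
```

```text
time_s: 20.1
tool_pos: [0.5105, 0.1765, 0.1524]
tool_rot: [10.0, 77.2, 18.3]
force: [29.0, 4.8, -9.1]
grip_width: 0.0007
[0.5106 0.1764 0.1524] [24.5856  4.5572 -8.6922] 20.25
[0.5105 0.1765 0.1523] [25.3326  4.8212 -8.3964] 20.3
[0.5106 0.1764 0.1523] [24.9471  4.159  -7.6979] 20.35
[0.4826 0.1716 0.1771] tool frame [-0.0305  0.0003 -0.0223]
[0.4861 0.1737 0.1774] tool frame [-0.0298  0.0019 -0.0185]
```

View pics/w21.png

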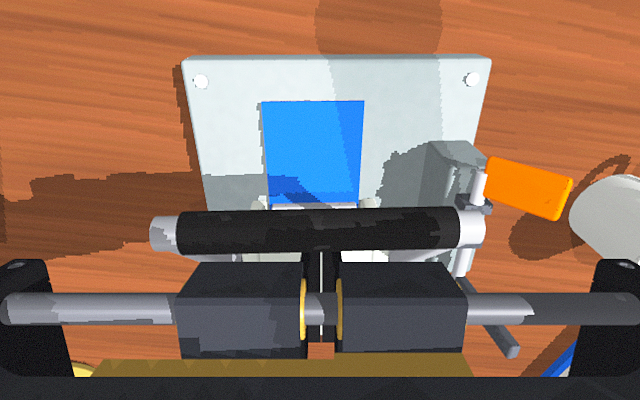

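```bash
python3 -m pendant '{"xyz":[[-0.008,-0.001,-0.005]],"turn":[0]}'; python3 - <<'E'
from h import *
np.set_printoptions(precision=4,suppress=True)
im=snap("wrist","w22");o=readout.get_obs();Rw=R.from_euler('xyz',o["tool_rot"],degrees=True).as_matrix()
b=[toworld("wrist",d["at"]) for d in pinpoint("wrist","lever_bar")[:1]]
for i in range(4):
    read_camera("scene");o=readout.get_obs();print(o["tool_pos"],o["force"],o["time_s"])
for n in ["lever_bar","catch_tip"]: b+=[toworld("scene",d["at"]) for d in pinpoint("scene",n)[:1]]
for x in b: print(x,"tool frame",Rw.T@(x-o["tool_pos"]))
E
```

```text
time_s: 20.52
tool_pos: [0.5113, 0.1767, 0.1523]
tool_rot: [9.7, 76.1, 18.0]
force: [17.4, 2.3, 9.1]
grip_width: 0.0005
[0.5112 0.1767 0.1524] [21.3521  2.142   1.8838] 20.675
[0.5112 0.1767 0.1524] [20.1543  2.7159  1.1803] 20.725
[0.5112 0.1766 0.1524] [20.0819  3.5628  1.3547] 20.775
[0.5112 0.1767 0.1524] [20.0489  2.6194  0.7396] 20.825
[0.4835 0.17   0.1779] tool frame [-0.0315 -0.0014 -0.0215]
[0.4844 0.1692 0.1773] tool frame [-0.0308 -0.0024 -0.0208]
[0.4753 0.3212 0.1379] tool frame [ 0.0166  0.1476 -0.0185]
```

Steady: about 20 N between the fingers and the bar, with the bar at its stop and the catch off. I'm handing it in.

```bash
python3 -c "
from h import *
print(sign_off())"
```

```text
the job is handed in; nothing more can be done
None
```

I pressed the blue, yellow and green keys in that order, flipped the safety catch fully off, then pulled the lever to its stop. I handed in while still holding it there. No verdict was reported.

**What the last checks showed**
- **Keys:** each one bottomed out at the same height, with 14–29 N on the tool. I saw the blue key back up in the wrist picture, and a scene picture taken after the catch was flipped showed all four up. The red key was never touched.
- **Catch:** its tip was last measured at about (0.475, 0.321, 0.138). That matches the fully off position, joint about 1.4 rad.
- **Lever:** the bar was at about (0.484, 0.170, 0.178), which is its 180 mm stop height. The push was steady at about 20 N. The bar sat on the fingers near their tips, visibly clear of the gripper body.
- **Bystanders:** the mug, pen cup and workbooks were within about 5 mm of where they started.

**What disagreed**
- **Fingertip height:** the tips touched the keys about 22 mm higher than the reported TCP position implies. I worked with that offset from then on.
- **Camera pose:** the wrist camera's pose was about 4 mm off against the keys.
- **Tool tilt:** the tool drifted to about 14° from vertical by the end. This did not stop any step.

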